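# Pack the clinic kit and the shower kit

### The job

Make up two kits from the things on the shelf: into the wooden tray go the blue pill organizer, the steel travel cup and the orange stand magnifier; into the black tray go the green scalp massager and the wooden nail brush. Set each thing the way up it stands now in the middle of a tray section of its own (any section of the right tray), flat on the tray floor, and leave the yellow organizer and the copper cup where they are.

Things in the scene. Friction and masses are not known exactly. Their poses are not given: they have to be found in the camera images.
- wood_tray: Brown wooden kit tray, fixed to the shelf by suction feet: 138 (x) x 286 (y) mm, floor 5 mm thick, outer walls 4 mm thick and 12 mm high (from the shelf). Two ribs, 10 mm high and 4 mm thick, a lighter shade, cross it at y = -47 and +47 mm and part it into three equal sections, each 130 (x) x 90 (y) mm, centred at x = 0, y = -94, 0 and +94 mm. Origin: centre of its underside, on the shelf; y along the row of sections, z up. It starts empty.
- black_tray: Black plastic kit tray, fixed to the shelf by suction feet: 138 (x) x 286 (y) mm, floor 5 mm thick, outer walls 4 mm thick and 12 mm high (from the shelf). Two ribs, 10 mm high and 4 mm thick, a lighter shade, cross it at y = -47 and +47 mm and part it into three equal sections, each 130 (x) x 90 (y) mm, centred at x = 0, y = -94, 0 and +94 mm. Origin: centre of its underside, on the shelf; y along the row of sections, z up. It starts empty.
- blue_organizer_mid (a point): Blue pill organizer: a box with four flip lids in a row on top, 38 (x) x 66 (y) x 30 mm high, 70 g; the lids stay shut. The point is its centre, 15 mm above its underside; y runs along its length, z up.
- steel_cup_mid (a point): Silvery steel travel cup with a lid of the same metal (thin black line under the lid, small black sip hole): a round solid 57 mm across, 90 mm high, 200 g, standing upright. The point is its centre, 45 mm above its underside; z up.
- loupe_mid (a point): Orange stand magnifier: an upright round tube 42 mm across and 40 mm high with a glass lens, bulging 3 mm, on top, 60 g. The point is its centre, 20 mm above its underside; z up.
- massager_mid (a point): Green scalp massager standing on its bristles, 52 mm high in all, 90 g: a round base 58 mm across up to 22 mm above its underside, a 24 mm neck, and a round grip knob 34 mm across from 25 to 52 mm. The point is on its axis, 26 mm above its underside; z up.
- nail_brush_mid (a point): Wooden nail brush lying on its white bristles, 36 (x) x 66 (y) x 36 mm high, 70 g: the bristle block (30 x 60 mm) is the lower 16 mm, the wooden back the upper 20 mm. The point is its centre, 18 mm above its underside; y along its length, z up.
- yellow_organizer_mid (a point): Stays where it is. Yellow pill organizer: a box with four flip lids in a row on top, 38 (x) x 66 (y) x 30 mm high, 70 g; the lids stay shut. The point is its centre, 15 mm above its underside; y runs along its length, z up.
- copper_cup_mid (a point): Stays where it is. Copper-coloured travel cup with a lid of the same metal (thin black line under the lid, small black sip hole): a round solid 57 mm across, 90 mm high, 200 g, standing upright. The point is its centre, 45 mm above its underside; z up.
There are look-alikes about, which are no part of the job. Of the things that look like the part that bears blue_organizer_mid, take the one that is farthest to the robot's right at the start.

How it is judged:
At the end, for the whole second after the job is handed in: Each of the five things in its right tray, its centre within 20 mm (tray x) and 15 mm (tray y) of a section centre, one to a section, on the tray floor (height within 5 mm), upright within 0.15 rad, at rest; yellow organizer and copper cup within 15 mm of where they began (x of blue_organizer_mid in the frame of wood_tray between -0.02 and 0.02 m and z of blue_organizer_mid in the frame of wood_tray between 0.015 and 0.025 m and (y of blue_organizer_mid in the frame of wood_tray between -0.109 and -0.079 m or y of blue_organizer_mid in the frame of wood_tray between -0.015 and 0.015 m or y of blue_organizer_mid in the frame of wood_tray between 0.079 and 0.109 m) and angle between each of blue_organizer_mid, steel_cup_mid, loupe_mid, massager_mid, nail_brush_mid's own z axis and vertical below 0.15 rad and linear speed of each of blue_organizer, steel_cup, loupe, massager, nail_brush below 0.02 m/s and angular speed of each of blue_organizer, steel_cup, loupe, massager, nail_brush below 0.2 rad/s and x of steel_cup_mid in the frame of wood_tray between -0.02 and 0.02 m and z of steel_cup_mid in the frame of wood_tray between 0.045 and 0.055 m and (y of steel_cup_mid in the frame of wood_tray between -0.109 and -0.079 m or y of steel_cup_mid in the frame of wood_tray between -0.015 and 0.015 m or y of steel_cup_mid in the frame of wood_tray between 0.079 and 0.109 m) and x of loupe_mid in the frame of wood_tray between -0.02 and 0.02 m and z of loupe_mid in the frame of wood_tray between 0.02 and 0.03 m and (y of loupe_mid in the frame of wood_tray between -0.109 and -0.079 m or y of loupe_mid in the frame of wood_tray between -0.015 and 0.015 m or y of loupe_mid in the frame of wood_tray between 0.079 and 0.109 m) and x of massager_mid in the frame of black_tray between -0.02 and 0.02 m and z of massager_mid in the frame of black_tray between 0.026 and 0.036 m and (y of massager_mid in the frame of black_tray between -0.109 and -0.079 m or y of massager_mid in the frame of black_tray between -0.015 and 0.015 m or y of massager_mid in the frame of black_tray between 0.079 and 0.109 m) and x of nail_brush_mid in the frame of black_tray between -0.02 and 0.02 m and z of nail_brush_mid in the frame of black_tray between 0.018 and 0.028 m and (y of nail_brush_mid in the frame of black_tray between -0.109 and -0.079 m or y of nail_brush_mid in the frame of black_tray between -0.015 and 0.015 m or y of nail_brush_mid in the frame of black_tray between 0.079 and 0.109 m) and distance of each of yellow_organizer_mid, copper_cup_mid from where it was at the start of the episode below 0.015 m); the robot touches nothing.
It fails at once if the yellow organizer was disturbed (moved over 15 mm) (distance of yellow_organizer_mid from where it was at the start of the episode above 0.015 m).
It fails at once if the copper cup was disturbed (moved over 15 mm) (distance of copper_cup_mid from where it was at the start of the episode above 0.015 m).
It also fails if it takes over 136 s, if anything falls off the work surface, if the arm or the gripper's body presses on something with over 40 N, if the wrist force passes 120 N, or if a joint passes its speed limit or range.

### The arm

A 7-joint arm with a two-finger parallel gripper is mounted at the origin on the work surface. World frame = base frame: x ahead of the robot, y to its left, z up, the work surface at z = 0. Lengths are in m, angles in rad, forces in N, time in s.
With the tool pointing down it reaches from about 0.425 to 0.95 m from the base axis. Payload 4.7 kg.
Tool frame: the origin (TCP) lies midway between the tips of the shut fingers; the grasp point (between the pads) lies r.tcp_to_grasp behind it (r.tcp_to_grasp is the distance from the TCP to the grasp point, in m); z points along the fingers, y is the line along which they close (so a half turn about z gives the same grasp; the last joint's range is limited). The gripper opens to 85 mm and grips with 20 to 120 N. Pads are 22 mm wide; open, the fingers measure 114 mm over their backs; the gripper's body (76 mm by 85 mm) begins 54 mm behind the grasp point. The pads swing forward as they close: fully open they stand 13 mm farther back than shut.
Start: joints at [1.083, 0.469, -0.049, 1.532, 0.024, 1.141, -0.082], TCP at [0.299, -0.605, 0.231] pointing down, gripper open.
Joint ranges: [-2.59, 2.59], [-0.33, 1.99], [-1.39, 1.29], [0.1, 2.45], [-1.04, 4.18], [0.21, 1.99], [-2.66, 2.66]. Speed limits (rad/s): [2.57, 2.57, 3.14, 3.14, 3.14, 3.14, 3.14].

### API

Orientations are given as a rotation vector (axis times angle).
In Python, from cell import r gives the robot as it stands. The module is installed in compiled form; this text tells all that it offers.
- The arm moves only by the tool play_rows, never from a script. Its argument "steps" is one flat list of numbers, 4 for each row, row after row: the shift along the tool's x, y, z in mm, then the turn about the tool's z in rad. In form: [tx, ty, tz, twist, tx, ty, tz, twist, ...]. A call has 1 to 5 rows; each row shifts and turns the commanded pose from where the row before left it, along the tool's axes as they then stand; what a row does not reach is not made up. A row lasts 1/8 s, in which the tool goes at most 62.5 mm and 10.7 degrees, less where a joint would pass 70% of its speed; a pose out of reach is approached as far as the arm can. A call with a gripper value outside its range is refused whole. "claw" is the closure, from 0 (fully open) to 1 (shut), set as the call begins (left out, the last holds). The fingers move at their own pace and stop on an object; "squeeze" is the grip in N (left out, the last holds). Time passes only in rows, so rows that do not move let the fingers close. It gives the time, the measured TCP pose, the force, the opening and the grip force at its end, in the units of the state.
- r.read_state(): the state, without advancing time (a new reading comes with each control period).
- r.capture(name): name is "side" or "top" or "wrist"; returns (picture, depth): 480x640x3 uint8, red, green, blue; 480x640 float32, m along the optical axis (not along the pixel's ray), 0 where there is no reading.
- r.calibration(name): a dict with "K" (3x3 intrinsics, pixels), "k1" (the pictures are not rectified: a ray, as slopes to the right and down, at radius r is drawn at 1 + k1 r^2 times it, then the intrinsics apply), "R" (3x3) and "t" (3): a world point X has camera coordinates R X + t; the wrist camera has in their place "mount" (4x4, takes a point from camera to tool coordinates, whose origin is the TCP and whose axes are the flange's). Camera axes: x right, y down, z forward; pixel columns grow to the right and rows downward; lengths in m; the calibration is good to about 2 mm. A picture is of the moment at which its call begins: read the wrist's pose just before it. calibration takes no time and is no camera call.
- r.close_job(): hands the job in; it is judged then, once.
The state is a dict: "t": time; "joint_pos": joint angles; "dq": joint speeds; "joint_efforts": joint torques, N m; "eef_pos": TCP position; "eef_rot": TCP orientation; "ft_force": force on the tool from outside, world axes, zero at the start; "moment": the same for the moment, N m; "opening": finger opening in m; "grip_force": force on a finger pad.
Only numpy, scipy, OpenCV 4.12 (cv2) and the standard library are available. Lean on these libraries where they do the work, as an engineer would, in place of code of your own. Each camera call takes 0.05 s, during which the arm holds its last target. There are 200 camera calls.

## Working session

There is one attempt and no reset: what is moved stays moved. The work goes in short steps, Python scripts to look and compute and a tool call to move; the robot and the scene stay as the last step left them, time stands still between calls to the robot, and variables do not carry over. Pictures are saved under pics/ and viewed, at most 14 in all, crops included, and the job is handed in when it is done.

Besides the shell and the picture viewer there is one more tool, called after ">>>" as name(argument=value, ...) on one line, values as JSON. play_rows: Moves the arm, as the interface text tells. Its arguments: {"type":"object","properties":{"steps":{"type":"array"},"claw":{"type":"number"},"squeeze":{"type":"number"}},"required":["steps"]}

```bash
ls; mkdir -p pics; python3 - <<'E'
from cell import r
import cv2,numpy as np
s=r.read_state(); print({k:np.round(v,3) for k,v in s.items()}, r.tcp_to_grasp)
for n in("top","side"):
    p,d=r.capture(n); cv2.imwrite(f"pics/{n}0.png",p[:,:,::-1]); np.save(f"pics/{n}0.npy",d); np.save(f"pics/{n}0rgb.npy",p)
    print(n,r.calibration(n))
print(r.calibration("wrist"))
E
```

```text
pics
{'t': np.float64(0.0), 'joint_pos': array([ 1.083,  0.469, -0.049,  1.534,  0.024,  1.141, -0.082]), 'dq': array([-0.   , -0.   ,  0.   , -0.   ,  0.   ,  0.   , -0.001]), 'joint_efforts': array([ 1.0000e-03, -5.1031e+01, -4.7000e-02, -2.3771e+01,  1.0000e-02,
        7.0000e-03,  0.0000e+00]), 'eef_pos': array([ 0.299, -0.605,  0.23 ]), 'eef_rot': array([-3.057e+00, -7.140e-01,  1.000e-03]), 'ft_force': array([0.046, 0.524, 0.267]), 'moment': array([ 0.002, -0.032, -0.003]), 'grip_force': np.float64(0.0), 'opening': np.float64(0.085)} 0.0187
top {'K': array([[436.29278779,   0.        , 316.31664313],
       [  0.        , 436.29278779, 233.89132991],
       [  0.        ,   0.        ,   1.        ]]), 'k1': -0.0038328568689811366, 'R': array([[-0.02626207, -0.99913696, -0.03218122],
       [-0.98721022,  0.03098554, -0.15638373],
       [ 0.15724592,  0.02766267, -0.98717197]]), 't': array([0.03027859, 0.48787465, 1.07405819])}
side {'K': array([[593.99918153,   0.        , 315.47205501],
       [  0.        , 593.99918153, 234.35712446],
       [  0.        ,   0.        ,   1.        ]]), 'k1': 0.030210389620892442, 'R': array([[-0.9987363 , -0.04835071,  0.01371182],
       [-0.04082451,  0.62138024, -0.78244486],
       [ 0.02931151, -0.78201586, -0.62256889]]), 't': array([0.47056411, 0.05885519, 1.22949766])}
{'K': array([[331.04992996,   0.        , 321.3530396 ],
       [  0.        , 331.04992996, 235.37005749],
       [  0.        ,   0.        ,   1.        ]]), 'k1': -0.059378528088389664, 'mount': array([[-5.60136866e-04, -9.58988099e-01, -2.83445782e-01,
         7.25253683e-02],
       [ 9.99999719e-01, -6.78391641e-04,  3.19047970e-04,
        -2.06704436e-04],
       [-4.98250455e-04, -2.83445524e-01,  9.58988210e-01,
        -1.43724611e-01],
       [ 0.00000000e+00,  0.00000000e+00,  0.00000000e+00,
         1.00000000e+00]])}
```

View pics/top0.png

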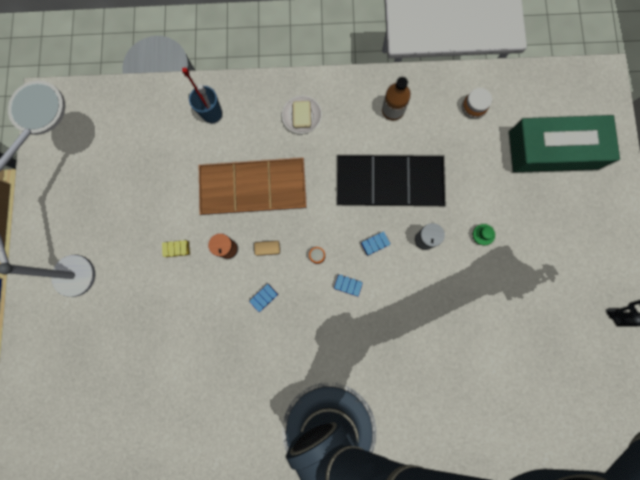

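View pics/side0.png

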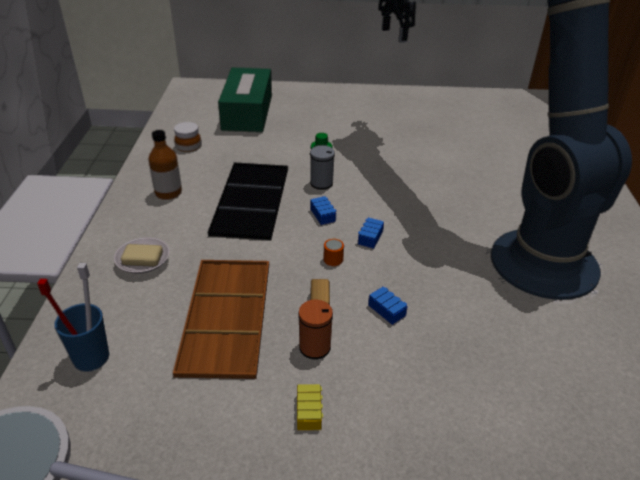

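The top view shows, left to right: yellow organizer (176,248), copper cup (221,246), nail brush (267,248), orange loupe (316,254), blue organizers at (264,297), (348,285) and (376,243), steel cup (431,236) and massager (484,234). The wood tray is at (252,186) and the black tray at (391,181). The farthest-right blue organizer, at (376,243), is the target.

```bash
cat > h.py <<'E'
import numpy as np, cv2
from scipy.spatial.transform import Rotation as Ro
from cell import r
def rays(c,uv):
    K=c["K"]; uv=np.atleast_2d(np.float64(uv))
    return cv2.undistortPoints(uv.reshape(-1,1,2),K,np.array([c["k1"],0,0,0,0.])).reshape(-1,2)
def pose(c,s=None):   # cam->world
    if "R" in c: return c["R"].T, -c["R"].T@c["t"]
    Rt=Ro.from_rotvec(s["eef_rot"]).as_matrix(); M=c["mount"]
    return Rt@M[:3,:3], Rt@M[:3,3]+s["eef_pos"]
def onplane(c,uv,z,s=None):
    R,t=pose(c,s); d=np.c_[rays(c,uv),np.ones(len(np.atleast_2d(uv)))]@R.T
    return t+d*((z-t[2])/d[:,2])[:,None]
def cloud(c,d,s=None):
    v,u=np.mgrid[:480,:640]; uv=np.c_[u.ravel(),v.ravel()]
    R,t=pose(c,s); P=np.c_[rays(c,uv),np.ones(len(uv))]*d.reshape(-1,1)
    return (P@R.T+t).reshape(480,640,3)
def blob(P,mask):
    n,l,st,ce=cv2.connectedComponentsWithStats(mask.astype(np.uint8))
    for i in range(1,n):
        if st[i,4]<40: continue
        Q=P[l==i]; (cx,cy),(w,h),a=cv2.minAreaRect((Q[:,:2]*1000).astype(np.float32))
        print("px",ce[i].round(),"n",st[i,4],"rect ctr %.0f %.0f size %.0f %.0f ang %.0f"%(cx,cy,w,h,a),"med",np.round(np.median(Q,0)*1000),"ztop %.0f"%(np.percentile(Q[:,2],95)*1000))
E
python3 - <<'E'
from h import *
c=r.calibration("top"); d=np.load("pics/top0.npy"); P=cloud(c,d)
roi=np.zeros((480,640),bool); roi[220:310,150:510]=1
blob(P,roi&(P[...,2]>.018)&(d>0))
for n,q in dict(wood=[(199,164),(305,158),(306,209),(202,214)],black=[(337,155),(445,155),(445,206),(337,206)]).items():
    X=onplane(c,q,.012)*1000; print(n,X.round(),X.mean(0).round(),np.linalg.norm(X-np.roll(X,1,0),axis=1))
E
```

```text
px [430. 236.] n 568 rect ctr 471 -265 size 56 55 ang 16 med [ 468. -261.   89.] ztop 93
px [484. 234.] n 393 rect ctr 479 -413 size 56 56 ang 83 med [ 476. -407.   24.] ztop 54
px [375. 243.] n 398 rect ctr 464 -135 size 40 67 ang 25 med [ 463. -134.   29.] ztop 33
px [222. 245.] n 553 rect ctr 463 252 size 55 57 ang 40 med [460. 246.  89.] ztop 93
px [175. 248.] n 391 rect ctr 466 385 size 40 66 ang 2 med [465. 384.  29.] ztop 33
px [267. 247.] n 368 rect ctr 459 145 size 36 66 ang 2 med [459. 143.  35.] ztop 39
px [317. 254.] n 220 rect ctr 437 16 size 41 40 ang 25 med [436.  16.  41.] ztop 45
px [348. 285.] n 407 rect ctr 359 -61 size 65 40 ang 70 med [358. -60.  29.] ztop 33
px [263. 297.] n 396 rect ctr 333 156 size 40 66 ang 42 med [333. 155.  29.] ztop 33
wood [[694. 329.  12.]
 [700.  42.  12.]
 [560.  42.  12.]
 [556. 319.  12.]] [628. 183.  12.] [138.82255006 287.58102706 140.23663007 276.77435098]
black [[ 706.  -44.   12.]
 [ 695. -332.   12.]
 [ 556. -322.   12.]
 [ 566.  -40.   12.]] [ 631. -184.   12.] [140.14359773 287.57686207 139.14170276 282.21358783]
```

```bash
python3 - <<'E'
import cv2
p=cv2.imread("pics/top0.png")[145:315,150:510]
cv2.imwrite("pics/crop.png",cv2.resize(p,None,fx=2.2,fy=2.2,interpolation=cv2.INTER_CUBIC))
E
```

```text
(no output)
```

View pics/crop.png

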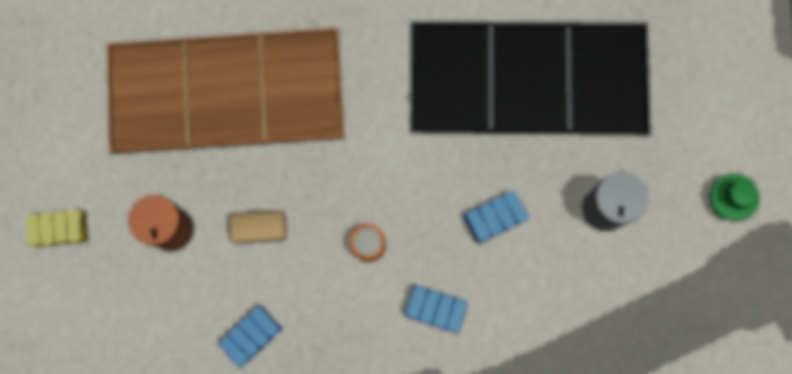

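The enlarged crop shows the tray corners. Wood: (109,44), (337,30), (343,138), (111,153). Black: (411,23), (647,23), (650,134), (411,132). I also refine the tray poses from this and move to the massager first.

```bash
cat >> h.py <<'E'
def to(x,y,z,psi=None):
    "mm, tool shift (after turning to psi deg) and twist rad needed"
    s=r.read_state(); M=Ro.from_rotvec(s["eef_rot"]).as_matrix()
    p0=np.degrees(np.arctan2(M[1,0],M[0,0])); p=p0 if psi is None else psi
    a=np.radians(p); D=np.array([x,y,z])-s["eef_pos"]*1000
    print("t %.2f pos"%s["t"],(s["eef_pos"]*1000).round(1),"yaw %.1f tilt %.3f"%(p0,np.arccos(-M[2,2])),"op %.1f F %s"%(s["opening"]*1000,np.round(s["ft_force"],1)))
    print("  twist %.3f shift %.1f %.1f %.1f"%(-np.radians(p-p0),D[0]*np.cos(a)+D[1]*np.sin(a),D[0]*np.sin(a)-D[1]*np.cos(a),-D[2]))
E
python3 - <<'E'
from h import *
c=r.calibration("top")
for n,q in dict(wood=[(109,44),(337,30),(343,138),(111,153)],black=[(411,23),(647,23),(650,134),(411,132)]).items():
    X=onplane(c,np.array(q)/2.2+[150,145],.012)*1000; m=X.mean(0); u=X[0]+X[3]-X[1]-X[2]; u/=np.linalg.norm(u)
    print(n,m.round(),"yaw %.1f"%np.degrees(np.arctan2(-u[0],u[1])),[(m+k*u).round()[:2] for k in(-94,0,94)],np.linalg.norm(X-np.roll(X,1,0),axis=1).round())
to(479,-413,150,90)
E
```

```text
wood [627. 185.  12.] yaw 1.7 [array([630.,  91.]), array([627., 185.]), array([624., 279.])] [137. 281. 135. 281.]
black [ 631. -184.   12.] yaw -2.3 [array([ 627., -278.]), array([ 631., -184.]), array([634., -90.])] [136. 286. 138. 284.]
t 0.10 pos [ 298.7 -604.7  230.4] yaw 26.3 tilt 0.002 op 85.2 F [ 1.   0.3 -0.1]
  twist -1.112 shift 191.7 180.3 80.4
```

>>> play_rows(steps=[0, 0, 0, -0.185, 0, 0, 0, -0.185, 0, 0, 0, -0.185, 0, 0, 0, -0.185, 0, 0, 0, -0.185], claw=0, squeeze=40)

```text
t: 0.72
eef_pos: [0.2987, -0.6049, 0.2307]
eef_rot: [-2.412, -2.011, -0.0]
ft_force: [-0.1, 0.6, 0.1]
opening: 0.0856
grip_force: 0.0
```

>>> play_rows(steps=[0, 0, 0, -0.185, 48, 45, 10, 0, 48, 45, 10, 0, 48, 45, 10, 0, 48, 45, 10, 0])

```text
t: 1.35
eef_pos: [0.4692, -0.4236, 0.1931]
eef_rot: [-2.224, -2.218, 0.0]
ft_force: [0.4, -1.1, 0.2]
opening: 0.0852
grip_force: 0.0
```

```bash
python3 - <<'E'
from h import *
to(479,-413,150,90)
s=r.read_state(); p,d=r.capture("wrist"); cv2.imwrite("pics/w1.png",p[:,:,::-1])
P=cloud(r.calibration("wrist"),d,s); blob(P,(P[...,2]>.035)&(P[...,2]<.07)&(d>0))
to(479,-413,22,90)
E
```

```text
t 1.35 pos [ 469.2 -423.6  193.1] yaw 89.9 tilt 0.000 op 85.2 F [ 0.4 -1.1  0.2]
  twist -0.002 shift 10.6 9.8 43.1
px [321.  56.] n 524 rect ctr 468 -285 size 16 50 ang 85 med [ 470. -291.   54.] ztop 68
px [329. 208.] n 1156 rect ctr 477 -411 size 33 32 ang 0 med [ 476. -410.   53.] ztop 54
px [537. 307.] n 2566 rect ctr 693 -509 size 127 42 ang 20 med [ 676. -505.   53.] ztop 68
t 1.40 pos [ 476.7 -413.2  192.2] yaw 90.7 tilt 0.009 op 85.4 F [ 4.   6.6 -0.5]
  twist 0.011 shift 0.2 2.3 170.2
```

View pics/w1.png

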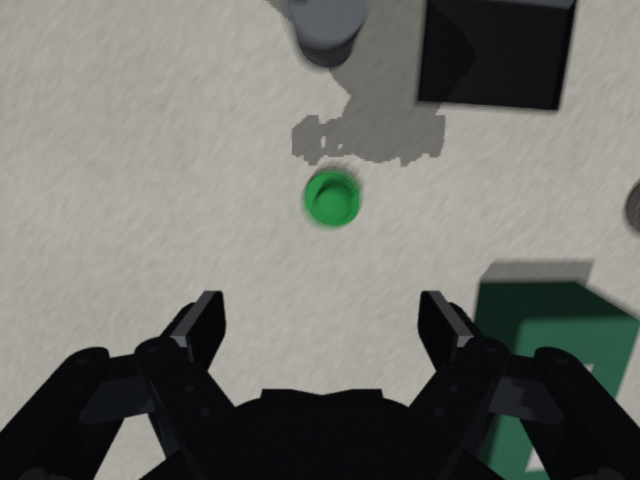

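The wrist view shows the massager knob at (333,203) with nothing in the fingers' way. Top and wrist measurements agree within 2 mm.

>>> play_rows(steps=[1, 1, 50, 0, 0, 0, 50, 0, 0, 0, 40, 0, 0, 0, 30, 0, 0, 0, 0, 0])

```text
t: 2.02
eef_pos: [0.4674, -0.423, 0.021]
eef_rot: [-2.219, -2.215, 0.001]
ft_force: [-0.6, 0.4, 0.2]
opening: 0.086
grip_force: 0.0
```

>>> play_rows(steps=[0, 0, 0, 0, 0, 0, 0, 0, 0, 0, 0, 0, 0, 0, 0, 0, 0, 0, 0, 0], claw=1)

```text
t: 2.65
eef_pos: [0.4704, -0.4249, 0.0256]
eef_rot: [2.222, 2.217, 0.0]
ft_force: [-0.4, -0.0, 6.6]
opening: 0.0323
grip_force: 39.0
```

>>> play_rows(steps=[0, 0, 0, 0, 0, 0, 0, 0])

```text
t: 2.9
eef_pos: [0.4704, -0.4249, 0.0255]
eef_rot: [2.222, 2.217, 0.0]
ft_force: [-1.0, -0.5, 5.6]
opening: 0.0318
grip_force: 39.0
```

The grasp is off-centre: the earlier reading was taken in motion. I release, rise, re-measure at rest and regrasp.

>>> play_rows(steps=[0, 0, 0, 0, 0, 0, 0, 0, 0, 0, -30, 0, 0, 0, -50, 0, 0, 0, -50, 0], claw=0)

```text
t: 3.52
eef_pos: [0.469, -0.4239, 0.1546]
eef_rot: [-2.223, -2.218, 0.0]
ft_force: [0.6, -0.6, 0.2]
opening: 0.0854
grip_force: 0.0
```

>>> play_rows(steps=[0, 0, 0, 0, 0, 0, 0, 0, 0, 0, 0, 0, 0, 0, 0, 0])

```text
t: 4.03
eef_pos: [0.4688, -0.4237, 0.1523]
eef_rot: [-2.222, -2.218, 0.0]
ft_force: [1.0, -0.2, -0.3]
opening: 0.0852
grip_force: 0.0
```

```bash
cat >> h.py <<'E'
def look(zlo,zhi,name=None,rad=.07):
    s=r.read_state(); p,d=r.capture("wrist")
    if name: cv2.imwrite(f"pics/{name}.png",p[:,:,::-1])
    P=cloud(r.calibration("wrist"),d,s); R=np.hypot(*(P[...,:2]-s["eef_pos"][:2]).transpose(2,0,1))
    blob(P,(P[...,2]>zlo)&(P[...,2]<zhi)&(d>0)&(R<rad))
E
python3 - <<'E'
from h import *
to(478,-412,22,90)
look(.035,.07)
to(478,-412,22,90)
E
```

```text
t 4.03 pos [ 468.8 -423.7  152.3] yaw 89.9 tilt 0.003 op 85.2 F [ 1.  -0.2 -0.3]
  twist -0.002 shift 11.7 9.2 130.3
px [324. 218.] n 1543 rect ctr 471 -411 size 32 33 ang 54 med [ 471. -409.   53.] ztop 54
t 4.08 pos [ 469.  -423.9  152.6] yaw 89.9 tilt 0.002 op 85.4 F [1.  0.1 0.3]
  twist -0.002 shift 11.9 9.0 130.6
```

>>> play_rows(steps=[13, 2, 45, 0, 0, 0, 45, 0, 0, 0, 37, 0, 0, 0, 0, 0, 0, 0, 0, 0])

```text
t: 4.7
eef_pos: [0.4724, -0.4117, 0.0279]
eef_rot: [2.222, 2.218, 0.001]
ft_force: [-0.3, 1.0, -0.1]
opening: 0.0852
grip_force: 0.0
```

>>> play_rows(steps=[0, 0, 0, 0, 0, 0, 0, 0, 0, 0, 0, 0, 0, 0, 0, 0, 0, 0, 0, 0], claw=1)

```text
t: 5.32
eef_pos: [0.4718, -0.4117, 0.0278]
eef_rot: [2.223, 2.218, -0.0]
ft_force: [-1.0, 0.5, 5.8]
opening: 0.0325
grip_force: 40.2
```

>>> play_rows(steps=[0, 0, -30, 0, 0, 0, -40, 0, 0, 0, -40, 0, 0, 0, 0, 0, 0, 0, 0, 0])

```text
t: 5.95
eef_pos: [0.4706, -0.4108, 0.1359]
eef_rot: [-2.223, -2.218, 0.001]
ft_force: [-0.2, -0.6, -1.6]
opening: 0.0327
grip_force: 39.9
```

```bash
python3 - <<'E'
from h import *
look(.05,.3,"w2")
to(627,-278,137,87.7)
E
```

```text
px [321. 398.] n 79975 rect ctr 471 -404 size 44 134 ang 90 med [ 471. -399.  217.] ztop 237
t 6.00 pos [ 470.4 -410.6  135.2] yaw 89.9 tilt 0.003 op 32.8 F [-0.5 -0.2 -1.2]
  twist 0.038 shift 138.8 151.2 -1.8
```

View pics/w2.png

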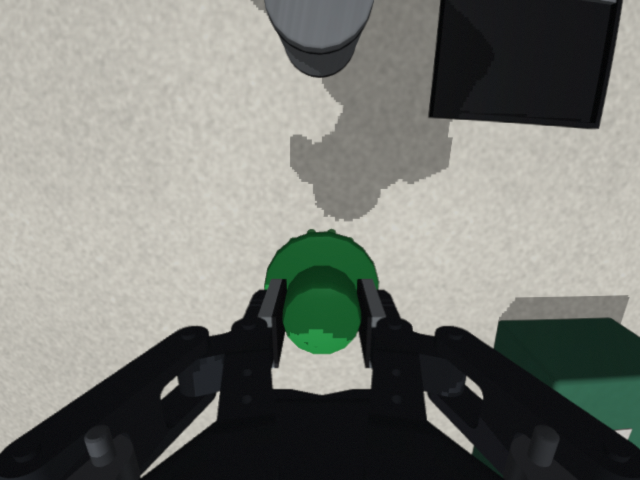

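Massager is held centred in the fingers at (321,300).

>>> play_rows(steps=[28, 30, 0, 0, 28, 30, 0, 0, 28, 30, 0, 0, 28, 30, 0, 0, 27, 31, 0, 0.038])

```text
t: 6.62
eef_pos: [0.6225, -0.2713, 0.1346]
eef_rot: [-2.264, -2.173, 0.002]
ft_force: [0.2, -0.4, 0.1]
opening: 0.0332
grip_force: 39.9
```

>>> play_rows(steps=[0, 0, 20, 0, 0, 0, 20, 0, 0, 0, 0, 0, 0, 0, 0, 0])

```text
t: 7.12
eef_pos: [0.622, -0.2738, 0.0965]
eef_rot: [-2.267, -2.174, 0.001]
ft_force: [0.8, -0.1, 0.4]
opening: 0.0324
grip_force: 40.0
```

```bash
python3 - <<'E'
from h import *
to(627,-278,33,None)
s=r.read_state(); p,d=r.capture("wrist"); cv2.imwrite("pics/w3.png",p[:,:,::-1])
E
```

```text
t 7.12 pos [ 622.  -273.8   96.5] yaw 87.6 tilt 0.001 op 32.4 F [ 0.8 -0.1  0.4]
  twist -0.000 shift -4.0 5.2 63.5
```

View pics/w3.png

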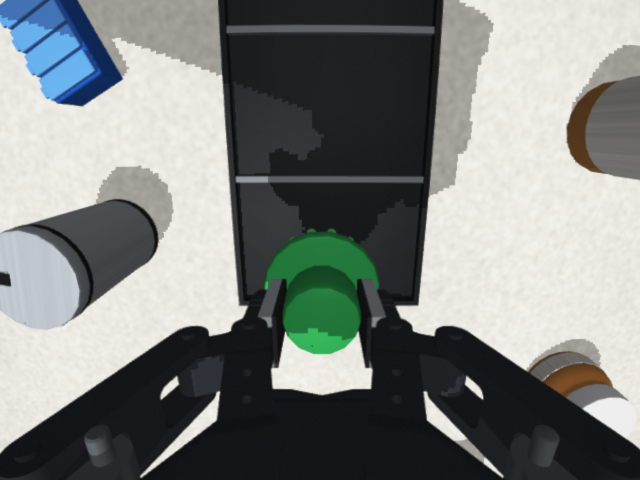

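The wrist view shows black tray ribs at (235–424,180) and (227–434,30), end wall corners at (240,303) and (418,303).

```bash
python3 - <<'E'
from h import *
s=r.read_state(); c=r.calibration("wrist")
A=onplane(c,[(235,180),(424,180),(227,30),(434,30)],.010,s)*1000; B=onplane(c,[(240,303),(418,303)],.012,s)*1000
print(A.round(),B.round())
m=(A[:2].mean(0)+A[2:].mean(0))/2; u=A[2:].mean(0)-A[:2].mean(0); print(np.linalg.norm(u)); u/=np.linalg.norm(u)
C=[(m+k*u).round() for k in(-94,0,94)]; print(C); to(*C[0][:2],33,None)
E
```

```text
[[ 565. -227.   10.]
 [ 696. -232.   10.]
 [ 569. -132.   10.]
 [ 700. -138.   10.]] [[ 558. -321.   12.]
 [ 696. -327.   12.]]
94.81475104539601
[array([ 628., -276.,   10.]), array([ 633., -182.,   10.]), array([637., -88.,  10.])]
t 7.17 pos [ 622.5 -273.7   97.2] yaw 87.6 tilt 0.001 op 32.8 F [ 0.1 -0.4 -0.6]
  twist -0.000 shift -2.1 5.6 64.2
```

>>> play_rows(steps=[-3, 5, 25, 0, 0, 0, 25, 0, 0, 0, 13, 0, 0, 0, 0, 0, 0, 0, 0, 0])

```text
t: 7.8
eef_pos: [0.6277, -0.2758, 0.0335]
eef_rot: [2.265, 2.176, 0.0]
ft_force: [0.6, -0.5, -0.5]
opening: 0.0328
grip_force: 41.1
```

>>> play_rows(steps=[0, 0, 0, 0, 0, 0, 0, 0, 0, 0, 0, 0], claw=0.3)

```text
t: 8.18
eef_pos: [0.6277, -0.2758, 0.0339]
eef_rot: [2.265, 2.176, 0.0]
ft_force: [0.2, 0.1, 0.6]
opening: 0.0598
grip_force: 0.0
```

>>> play_rows(steps=[0, 0, -40, 0, 0, 0, -50, 0, 0, 0, -50, 0, 0, 0, 0, 0, 0, 0, 0, 0], claw=0.1)

```text
t: 8.8
eef_pos: [0.627, -0.2757, 0.1734]
eef_rot: [-2.265, -2.176, 0.001]
ft_force: [0.2, 0.3, -1.0]
opening: 0.0768
grip_force: 0.0
```

```bash
python3 - <<'E'
from h import *
look(.025,.1)
to(471,-265,130,90)
E
```

```text
px [323. 220.] n 3037 rect ctr 628 -275 size 57 56 ang 29 med [ 629. -270.   29.] ztop 59
t 8.85 pos [ 626.6 -275.6  172.4] yaw 87.7 tilt 0.002 op 76.8 F [ 0.  -0.1 -1.4]
  twist -0.040 shift 10.6 -155.6 42.4
```

>>> play_rows(steps=[0, 0, 0, -0.04, 3, -39, 0, 0, 3, -39, 0, 0, 3, -39, 0, 0, 2, -39, 0, 0], claw=0)

```text
t: 9.48
eef_pos: [0.4698, -0.2643, 0.1727]
eef_rot: [-2.218, -2.222, 0.001]
ft_force: [0.8, -1.4, 0.1]
opening: 0.0856
grip_force: 0.0
```

>>> play_rows(steps=[0, 0, 20, 0, 0, 0, 0, 0, 0, 0, 0, 0])

```text
t: 9.85
eef_pos: [0.4722, -0.2646, 0.1537]
eef_rot: [-2.22, -2.222, -0.001]
ft_force: [0.8, -0.8, -0.8]
opening: 0.0853
grip_force: 0.0
```

```bash
python3 - <<'E'
from h import *
look(.05,.1)
to(471,-265,40,90)
E
```

```text
px [318. 246.] n 6021 rect ctr 470 -264 size 57 57 ang 4 med [ 470. -261.   91.] ztop 92
t 9.90 pos [ 472.4 -264.6  154. ] yaw 90.1 tilt 0.001 op 85.6 F [-0.7  0.2  0.3]
  twist 0.001 shift -0.4 -1.4 114.0
```

>>> play_rows(steps=[0, -2, 40, 0, 0, 0, 40, 0, 0, 0, 34, 0, 0, 0, 0, 0, 0, 0, 0, 0])

```text
t: 10.52
eef_pos: [0.471, -0.265, 0.041]
eef_rot: [2.219, 2.22, 0.001]
ft_force: [0.7, 0.2, 0.1]
opening: 0.0853
grip_force: 0.0
```

>>> play_rows(steps=[0, 0, 0, 0, 0, 0, 0, 0, 0, 0, 0, 0, 0, 0, 0, 0, 0, 0, 0, 0], claw=1, squeeze=60)

```text
t: 11.15
eef_pos: [0.4702, -0.2652, 0.0414]
eef_rot: [2.22, 2.22, 0.0]
ft_force: [-2.2, 0.2, 6.1]
opening: 0.0551
grip_force: 62.5
```

>>> play_rows(steps=[0, 0, -25, 0, 0, 0, -30, 0, 0, 0, -30, 0, 0, 0, 0, 0, 0, 0, 0, 0])

```text
t: 11.78
eef_pos: [0.4687, -0.2646, 0.1241]
eef_rot: [-2.221, -2.22, 0.001]
ft_force: [0.2, -0.0, -3.0]
opening: 0.0554
grip_force: 64.4
```

```bash
python3 - <<'E'
from h import *
to(630,91,125,91.7)
E
```

```text
t 11.78 pos [ 468.7 -264.6  124.1] yaw 90.0 tilt 0.001 op 55.4 F [ 0.2 -0.  -3. ]
  twist -0.030 shift 350.6 171.7 -0.9
```

>>> play_rows(steps=[39, 19, 0, 0, 39, 19, 0, 0, 39, 19, 0, 0, 39, 19, 0, 0, 39, 19, 0, 0])

```text
t: 12.4
eef_pos: [0.5639, -0.0685, 0.123]
eef_rot: [-2.22, -2.22, 0.003]
ft_force: [-0.1, 0.2, -1.7]
opening: 0.0554
grip_force: 64.3
```

>>> play_rows(steps=[39, 19, 0, 0, 39, 19, 0, 0, 39, 19, 0, 0, 39, 19, 0, -0.03, 0, 0, 0, 0])

```text
t: 13.02
eef_pos: [0.6401, 0.0916, 0.123]
eef_rot: [-2.178, -2.259, -0.001]
ft_force: [0.1, -0.4, -2.2]
opening: 0.0554
grip_force: 64.4
```

>>> play_rows(steps=[0, 0, 0, 0, 0, 0, 0, 0, 0, 0, 0, 0])

```text
t: 13.4
eef_pos: [0.6403, 0.0848, 0.1245]
eef_rot: [2.19, 2.252, -0.001]
ft_force: [0.6, -0.2, -1.5]
opening: 0.0555
grip_force: 64.4
```

```bash
python3 - <<'E'
from h import *
to(630,91,46.5)
s=r.read_state(); p,d=r.capture("wrist"); cv2.imwrite("pics/w4.png",p[:,:,::-1])
E
```

```text
t 13.40 pos [640.3  84.8 124.5] yaw 91.6 tilt 0.001 op 55.5 F [ 0.6 -0.2 -1.5]
  twist -0.000 shift 6.5 -10.1 78.0
```

View pics/w4.png

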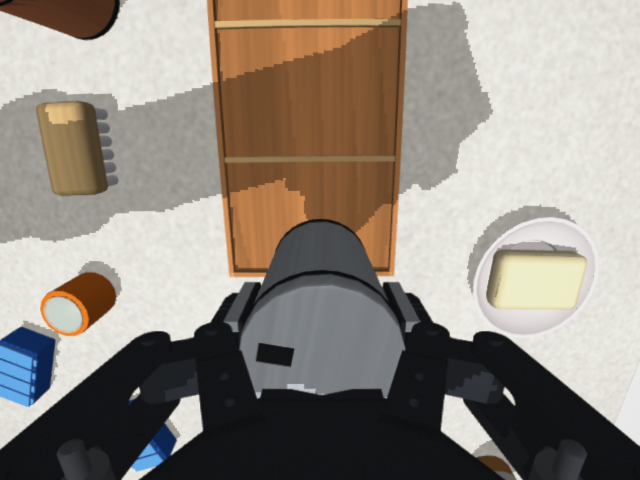

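The wrist view shows wood tray ribs at (224–398,159) and (215–401,23), end corners at (230,275) and (395,275); the cup is held upright.

```bash
python3 - <<'E'
from h import *
s=r.read_state(); c=r.calibration("wrist")
A=onplane(c,[(224,159),(398,159),(215,23),(401,23)],.010,s)*1000; B=onplane(c,[(230,275),(395,275)],.012,s)*1000
print(A.round(),B.round())
m=(A[:2].mean(0)+A[2:].mean(0))/2; u=A[2:].mean(0)-A[:2].mean(0); print(np.linalg.norm(u)); u/=np.linalg.norm(u)
C=[(m+k*u).round() for k in(-94,0,94)]; print(C); to(*C[0][:2],47)
E
```

```text
[[564. 140.  10.]
 [698. 144.  10.]
 [562. 235.  10.]
 [692. 238.  10.]] [[565.  45.  12.]
 [704.  49.  12.]]
94.47784812806891
[array([633.,  95.,  10.]), array([629., 189.,  10.]), array([625., 283.,  10.])]
t 13.45 pos [640.4  85.1 124.7] yaw 91.6 tilt 0.001 op 55.5 F [ 0.2 -0.1 -1.9]
  twist -0.000 shift 10.1 -7.2 77.7
```

>>> play_rows(steps=[9, -8, 0, 0, 0, 0, 30, 0, 0, 0, 30, 0, 0, 0, 16, 0, 0, 0, 0, 0])

```text
t: 14.08
eef_pos: [0.6318, 0.0956, 0.0484]
eef_rot: [-2.187, -2.255, 0.001]
ft_force: [0.0, 0.2, -2.0]
opening: 0.0556
grip_force: 63.7
```

>>> play_rows(steps=[0, 0, 0, 0, 0, 0, 0, 0, 0, 0, 0, 0])

```text
t: 14.45
eef_pos: [0.6327, 0.095, 0.0494]
eef_rot: [2.188, 2.254, 0.001]
ft_force: [0.7, -0.1, -2.6]
opening: 0.0555
grip_force: 63.7
```

>>> play_rows(steps=[0, 0, 2.5, 0, 0, 0, 0, 0, 0, 0, 0, 0])

```text
t: 14.82
eef_pos: [0.6323, 0.095, 0.0462]
eef_rot: [2.188, 2.254, -0.0]
ft_force: [0.4, 0.5, -1.4]
opening: 0.0553
grip_force: 63.7
```

>>> play_rows(steps=[0, 0, 0, 0, 0, 0, 0, 0, 0, 0, 0, 0], claw=0.1)

```text
t: 15.2
eef_pos: [0.6325, 0.0951, 0.0465]
eef_rot: [2.188, 2.254, 0.001]
ft_force: [0.7, -0.1, 0.4]
opening: 0.077
grip_force: 0.0
```

>>> play_rows(steps=[0, 0, -40, 0, 0, 0, -50, 0, 0, 0, -20, 0, 0, 0, 0, 0, 0, 0, 0, 0], claw=0)

```text
t: 15.82
eef_pos: [0.6312, 0.0945, 0.1544]
eef_rot: [-2.187, -2.253, 0.004]
ft_force: [-0.4, -0.7, -0.2]
opening: 0.0853
grip_force: 0.0
```

```bash
python3 - <<'E'
from h import *
look(.06,.12)
to(459,145,160,90)
E
```

```text
px [323. 247.] n 6208 rect ctr 632 96 size 57 57 ang 41 med [632.  99.  96.] ztop 97
t 15.88 pos [631.1  94.5 154.1] yaw 91.7 tilt 0.004 op 85.4 F [ 0.   0.2 -0.7]
  twist 0.030 shift 50.5 -172.1 -5.9
```

>>> play_rows(steps=[14, -43, 0, 0, 14, -43, 0, 0, 14, -43, 0, 0, 14, -42, 0, 0, 0, 0, 0, 0])

```text
t: 16.5
eef_pos: [0.4558, 0.1464, 0.1549]
eef_rot: [-2.182, -2.258, 0.006]
ft_force: [0.6, -0.4, 0.3]
opening: 0.0854
grip_force: 0.0
```

>>> play_rows(steps=[0, 0, 0, 0, 0, 0, 0, 0])

```text
t: 16.75
eef_pos: [0.4607, 0.1454, 0.1558]
eef_rot: [-2.189, -2.252, 0.0]
ft_force: [0.5, 0.5, -0.1]
opening: 0.0857
grip_force: 0.0
```

```bash
python3 - <<'E'
from h import *
look(.022,.06)
to(459,145,6)
E
```

```text
px [316. 224.] n 3290 rect ctr 456 147 size 36 65 ang 1 med [457. 150.  37.] ztop 38
t 16.80 pos [460.6 145.5 155.9] yaw 91.6 tilt 0.000 op 85.3 F [ 0.1 -0.3  0.6]
  twist -0.000 shift -0.4 -1.6 149.9
```

>>> play_rows(steps=[1, -3, 50, 0, 0, 0, 50, 0, 0, 0, 35, 0, 0, 0, 14, 0, 0, 0, 0, 0])

```text
t: 17.42
eef_pos: [0.4568, 0.1468, 0.0068]
eef_rot: [-2.188, -2.254, 0.001]
ft_force: [0.1, 0.9, 0.2]
opening: 0.0853
grip_force: 0.0
```

>>> play_rows(steps=[0, 0, 0, 0, 0, 0, 0, 0, 0, 0, 0, 0, 0, 0, 0, 0, 0, 0, 0, 0], claw=1, squeeze=40)

```text
t: 18.05
eef_pos: [0.4574, 0.1469, 0.0083]
eef_rot: [2.187, 2.253, 0.002]
ft_force: [-0.6, -1.3, 7.2]
opening: 0.0359
grip_force: 40.7
```

>>> play_rows(steps=[0, 0, -30, 0, 0, 0, -40, 0, 0, 0, -40, 0, 0, 0, 0, 0, 0, 0, 0, 0])

```text
t: 18.68
eef_pos: [0.4561, 0.1462, 0.1168]
eef_rot: [2.188, 2.254, -0.002]
ft_force: [-0.8, 0.1, -0.6]
opening: 0.0354
grip_force: 40.4
```

```bash
python3 - <<'E'
from h import *
look(.022,.3,"w5")
to(635,-89,120,87.5)
E
```

```text
px [321. 397.] n 83141 rect ctr 453 148 size 69 127 ang 71 med [456. 158. 197.] ztop 218
t 18.73 pos [455.7 146.2 116.2] yaw 91.7 tilt 0.002 op 35.5 F [-0.2  0.1 -1.3]
  twist 0.074 shift -227.1 189.3 -3.8
```

View pics/w5.png

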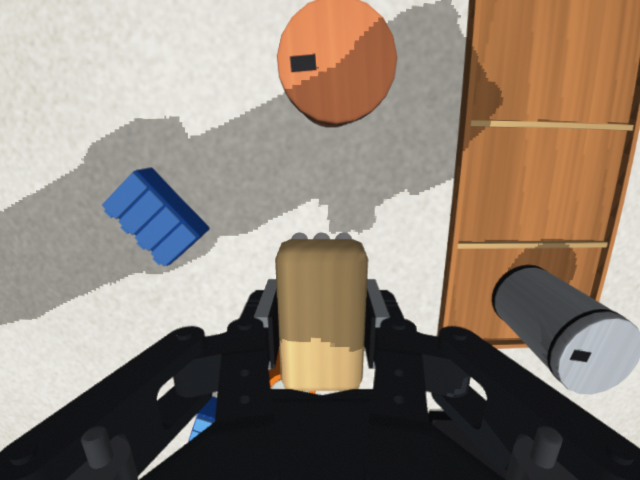

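>>> play_rows(steps=[-45, 15, 0, 0, -45, 30, 0, 0, -45, 32, 0, 0, -40, 35, 0, 0, -35, 35, 0, 0])

```text
t: 19.35
eef_pos: [0.6098, -0.0606, 0.1152]
eef_rot: [-2.187, -2.252, 0.004]
ft_force: [1.1, 0.1, -1.3]
opening: 0.0358
grip_force: 40.3
```

>>> play_rows(steps=[-30, 25, 0, 0, 0, 0, 0, 0.074, 0, 0, 0, 0, 0, 0, 0, 0])

```text
t: 19.85
eef_pos: [0.635, -0.087, 0.1162]
eef_rot: [-2.266, -2.174, 0.002]
ft_force: [0.6, 0.4, -0.7]
opening: 0.0355
grip_force: 40.3
```

```bash
python3 - <<'E'
from h import *
to(635,-89,14)
E
```

```text
t 19.85 pos [635.  -87.  116.2] yaw 87.6 tilt 0.002 op 35.5 F [ 0.6  0.4 -0.7]
  twist -0.000 shift -2.0 0.1 102.2
```

>>> play_rows(steps=[-2, 0, 40, 0, 0, 0, 40, 0, 0, 0, 17, 0, 0, 0, 4, 0, 0, 0, 0, 0])

```text
t: 20.48
eef_pos: [0.6366, -0.0897, 0.0173]
eef_rot: [2.268, 2.172, 0.002]
ft_force: [-0.1, 0.3, -1.7]
opening: 0.0355
grip_force: 40.3
```

>>> play_rows(steps=[0, 0, 1, 0, 0, 0, 0, 0, 0, 0, 0, 0])

```text
t: 20.85
eef_pos: [0.636, -0.09, 0.0158]
eef_rot: [2.269, 2.171, 0.001]
ft_force: [-0.2, 0.7, -1.6]
opening: 0.0356
grip_force: 40.3
```

>>> play_rows(steps=[0, 0, 0, 0, 0, 0, 0, 0, 0, 0, 0, 0], claw=0.3)

```text
t: 21.22
eef_pos: [0.6358, -0.0899, 0.0153]
eef_rot: [2.27, 2.172, 0.0]
ft_force: [0.6, -0.3, 0.0]
opening: 0.0596
grip_force: 0.0
```

>>> play_rows(steps=[0, 0, -40, 0, 0, 0, -50, 0, 0, 0, -50, 0, 0, 0, 0, 0, 0, 0, 0, 0], claw=0)

```text
t: 21.85
eef_pos: [0.6352, -0.0901, 0.1549]
eef_rot: [-2.27, -2.172, 0.001]
ft_force: [-0.4, 0.0, -0.3]
opening: 0.0856
grip_force: 0.0
```

```bash
python3 - <<'E'
from h import *
look(.025,.1)
to(464,-135,150,115)
E
```

```text
px [322. 228.] n 3418 rect ctr 636 -90 size 65 36 ang 87 med [636. -87.  42.] ztop 43
t 21.90 pos [634.7 -90.1 154. ] yaw 87.5 tilt 0.002 op 85.2 F [-0.5 -0.1 -1.8]
  twist -0.480 shift 31.4 -173.7 4.0
```

>>> play_rows(steps=[0, 0, 0, -0.16, 0, 0, 0, -0.16, 0, 0, 0, -0.16, 8, -43, 0, 0, 8, -43, 0, 0])

```text
t: 22.52
eef_pos: [0.549, -0.1117, 0.153]
eef_rot: [-1.686, -2.647, 0.001]
ft_force: [-0.1, -0.4, -0.5]
opening: 0.0855
grip_force: 0.0
```

>>> play_rows(steps=[8, -43, 0, 0, 8, -43, 0, 0, 0, 0, 0, 0, 0, 0, 0, 0, 0, 0, 0, 0])

```text
t: 23.15
eef_pos: [0.4672, -0.133, 0.1549]
eef_rot: [-1.687, -2.65, -0.001]
ft_force: [0.2, 0.1, -0.0]
opening: 0.0855
grip_force: 0.0
```

```bash
python3 - <<'E'
from h import *
look(.020,.06)
to(464,-135,6,115)
E
```

```text
px [314. 222.] n 3487 rect ctr 461 -133 size 40 65 ang 25 med [ 460. -131.   31.] ztop 32
t 23.20 pos [ 467.2 -133.   155. ] yaw 115.0 tilt 0.001 op 85.5 F [-0.7  0.9 -0.5]
  twist 0.001 shift -0.4 -3.7 149.0
```

>>> play_rows(steps=[1, -5, 50, 0, 0, 0, 50, 0, 0, 0, 35, 0, 0, 0, 14, 0, 0, 0, 0, 0])

```text
t: 23.82
eef_pos: [0.4616, -0.1343, 0.0059]
eef_rot: [-1.687, -2.649, -0.0]
ft_force: [0.1, 1.1, 0.3]
opening: 0.0856
grip_force: 0.0
```

>>> play_rows(steps=[0, 0, 0, 0, 0, 0, 0, 0, 0, 0, 0, 0, 0, 0, 0, 0, 0, 0, 0, 0], claw=1, squeeze=40)

```text
t: 24.45
eef_pos: [0.4621, -0.1351, 0.0074]
eef_rot: [1.688, 2.647, 0.0]
ft_force: [-1.9, 1.0, 7.8]
opening: 0.0371
grip_force: 41.1
```

>>> play_rows(steps=[0, 0, -40, 0, 0, 0, -50, 0, 0, 0, -40, 0, 0, 0, 0, 0, 0, 0, 0, 0])

```text
t: 25.08
eef_pos: [0.4604, -0.135, 0.1357]
eef_rot: [-1.688, -2.648, 0.001]
ft_force: [-0.5, 0.4, -1.8]
opening: 0.037
grip_force: 40.7
```

```bash
python3 - <<'E'
from h import *
p,d=r.capture("wrist"); cv2.imwrite("pics/w6.png",p[:,:,::-1])
to(560,60,137,91.7)
to(628.5,188,137,91.7)
E
```

```text
t 25.12 pos [ 460.1 -134.8  135.1] yaw 115.0 tilt 0.002 op 37.5 F [ 0.2  0.2 -0.5]
  twist 0.406 shift 191.7 105.6 -1.9
t 25.12 pos [ 460.1 -134.8  135.1] yaw 115.0 tilt 0.002 op 37.5 F [ 0.2  0.2 -0.5]
  twist 0.406 shift 317.7 177.9 -1.9
```

View pics/w6.png

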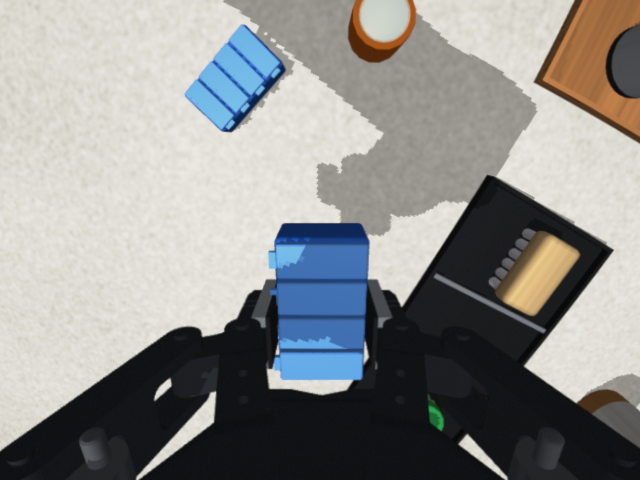

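Organizer held squarely at (321,300). Everything carried clears the steel cup top, since the underside is at about 128 mm.

>>> play_rows(steps=[0, 0, 0, 0.135, 0, 0, 0, 0.135, 0, 0, 0, 0.136, 40, 10, 0, 0, 40, 10, 0, 0])

```text
t: 25.75
eef_pos: [0.478, -0.0536, 0.1346]
eef_rot: [-2.188, -2.251, 0.003]
ft_force: [0.6, 0.0, -0.6]
opening: 0.0372
grip_force: 40.6
```

>>> play_rows(steps=[40, 15, 0, 0, 40, 20, 0, 0, 40, 20, 0, 0, 40, 25, 0, 0, 40, 25, 0, 0])

```text
t: 26.38
eef_pos: [0.5774, 0.1498, 0.134]
eef_rot: [-2.186, -2.253, 0.005]
ft_force: [-0.4, 0.1, -0.4]
opening: 0.037
grip_force: 40.7
```

>>> play_rows(steps=[38, 53, 0, 0, 0, 0, 0, 0, 0, 0, 0, 0, 0, 0, 0, 0])

```text
t: 26.88
eef_pos: [0.6265, 0.1854, 0.1353]
eef_rot: [-2.189, -2.253, 0.004]
ft_force: [0.5, 0.4, -1.1]
opening: 0.0373
grip_force: 40.8
```

```bash
python3 - <<'E'
from h import *
to(628.5,188,13)
E
```

```text
t 26.88 pos [626.5 185.4 135.3] yaw 91.7 tilt 0.002 op 37.3 F [ 0.5  0.4 -1.1]
  twist -0.000 shift 2.6 2.1 122.3
```

>>> play_rows(steps=[2.5, 2, 45, 0, 0, 0, 45, 0, 0, 0, 25, 0, 0, 0, 5, 0, 0, 0, 0, 0])

```text
t: 27.5
eef_pos: [0.6298, 0.189, 0.0171]
eef_rot: [2.188, 2.253, 0.001]
ft_force: [0.2, 0.5, -0.2]
opening: 0.0371
grip_force: 40.8
```

>>> play_rows(steps=[0, 0, 1.5, 0, 0, 0, 0, 0, 0, 0, 0, 0])

```text
t: 27.88
eef_pos: [0.6298, 0.1894, 0.0154]
eef_rot: [2.188, 2.254, 0.001]
ft_force: [0.2, 0.2, -0.9]
opening: 0.0371
grip_force: 40.8
```

>>> play_rows(steps=[0, 0, 0, 0, 0, 0, 0, 0, 0, 0, 0, 0], claw=0.3)

```text
t: 28.25
eef_pos: [0.6295, 0.1894, 0.0148]
eef_rot: [2.188, 2.254, 0.0]
ft_force: [0.8, -0.2, 0.4]
opening: 0.0599
grip_force: 0.0
```

>>> play_rows(steps=[0, 0, -40, 0, 0, 0, -50, 0, 0, 0, -50, 0, 0, 0, 0, 0, 0, 0, 0, 0], claw=0)

```text
t: 28.88
eef_pos: [0.6291, 0.1889, 0.1543]
eef_rot: [2.188, 2.254, -0.001]
ft_force: [0.3, -0.2, 0.4]
opening: 0.0853
grip_force: 0.0
```

```bash
python3 - <<'E'
from h import *
look(.020,.1,rad=.05)
to(437,16,155)
E
```

```text
px [322. 223.] n 3662 rect ctr 629 192 size 40 65 ang 1 med [630. 195.  36.] ztop 37
t 28.93 pos [628.7 188.7 153.4] yaw 91.7 tilt 0.002 op 85.3 F [ 0.3 -0.2 -1.3]
  twist -0.000 shift -166.9 -196.7 -1.6
```

>>> play_rows(steps=[-28, -33, 0, 0, -28, -33, 0, 0, -28, -33, 0, 0, -28, -33, 0, 0, -28, -33, 0, 0])

```text
t: 29.55
eef_pos: [0.4666, 0.0432, 0.1532]
eef_rot: [-2.186, -2.253, 0.004]
ft_force: [0.7, -1.3, 0.7]
opening: 0.0854
grip_force: 0.0
```

>>> play_rows(steps=[-27, -32, 0, 0, 0, 0, 0, 0, 0, 0, 0, 0, 0, 0, 0, 0])

```text
t: 30.05
eef_pos: [0.4383, 0.0174, 0.1545]
eef_rot: [-2.186, -2.256, -0.001]
ft_force: [-0.2, 1.0, -0.3]
opening: 0.0855
grip_force: 0.0
```

```bash
python3 - <<'E'
from h import *
look(.020,.1,rad=.05)
to(437,16,11)
E
```

```text
px [316. 228.] n 2177 rect ctr 434 18 size 41 41 ang 1 med [434.  20.  42.] ztop 44
t 30.10 pos [438.2  17.5 154.6] yaw 91.8 tilt 0.001 op 85.2 F [-0.3  0.4  0.3]
  twist -0.000 shift -1.4 -1.3 143.6
```

>>> play_rows(steps=[0, -3, 45, 0, 0, 0, 45, 0, 0, 0, 35, 0, 0, 0, 18, 0, 0, 0, 0, 0])

```text
t: 30.72
eef_pos: [0.434, 0.0172, 0.0105]
eef_rot: [-2.184, -2.254, 0.003]
ft_force: [0.2, -0.4, -0.1]
opening: 0.0852
grip_force: 0.0
```

>>> play_rows(steps=[0, 0, 0, 0, 0, 0, 0, 0, 0, 0, 0, 0, 0, 0, 0, 0, 0, 0, 0, 0], claw=1, squeeze=40)

```text
t: 31.35
eef_pos: [0.4352, 0.0164, 0.0128]
eef_rot: [2.187, 2.253, 0.002]
ft_force: [-0.7, 0.2, 5.7]
opening: 0.0407
grip_force: 39.9
```

>>> play_rows(steps=[0, 0, -40, 0, 0, 0, -50, 0, 0, 0, -40, 0, 0, 0, 0, 0, 0, 0, 0, 0])

```text
t: 31.98
eef_pos: [0.4339, 0.016, 0.1414]
eef_rot: [-2.188, -2.254, 0.001]
ft_force: [0.6, 0.1, -0.6]
opening: 0.0408
grip_force: 40.8
```

```bash
python3 - <<'E'
from h import *
p,d=r.capture("wrist"); cv2.imwrite("pics/w7.png",p[:,:,::-1])
to(560,100,147)
to(625,281,147)
E
```

```text
t 32.02 pos [433.5  16.1 140.8] yaw 91.7 tilt 0.002 op 40.8 F [-0.2  0.4 -1.4]
  twist -0.000 shift 80.1 128.9 -6.2
t 32.02 pos [433.5  16.1 140.8] yaw 91.7 tilt 0.002 op 40.8 F [-0.2  0.4 -1.4]
  twist -0.000 shift 259.1 199.3 -6.2
```

View pics/w7.png

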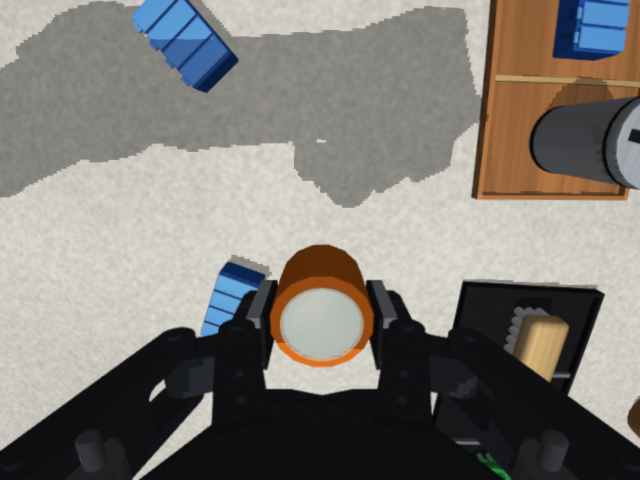

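Loupe held upright at (321,315). On to the last wood section.

>>> play_rows(steps=[37, 28, -2, 0, 37, 28, -2, 0, 37, 28, -2, 0, 37, 29, 0, 0, 37, 29, 0, 0])

```text
t: 32.65
eef_pos: [0.5708, 0.2064, 0.1454]
eef_rot: [-2.186, -2.254, 0.006]
ft_force: [0.3, -0.3, -0.2]
opening: 0.0409
grip_force: 40.8
```

>>> play_rows(steps=[37, 29, 0, 0, 37, 28, 0, 0, 0, 0, 0, 0, 0, 0, 0, 0, 0, 0, 0, 0])

```text
t: 33.28
eef_pos: [0.6252, 0.2796, 0.1468]
eef_rot: [2.189, 2.253, -0.004]
ft_force: [-0.4, -0.9, -0.6]
opening: 0.0411
grip_force: 40.9
```

```bash
python3 - <<'E'
from h import *
to(625,281,18.5)
E
```

```text
t 33.27 pos [625.2 279.6 146.8] yaw 91.7 tilt 0.002 op 41.1 F [-0.4 -0.9 -0.6]
  twist -0.000 shift 1.4 -0.1 128.3
```

>>> play_rows(steps=[1.5, 0, 45, 0, 0, 0, 45, 0, 0, 0, 30, 0, 0, 0, 7, 0, 0, 0, 0, 0])

```text
t: 33.9
eef_pos: [0.626, 0.2824, 0.0214]
eef_rot: [2.188, 2.253, 0.001]
ft_force: [0.0, 0.9, -0.5]
opening: 0.0406
grip_force: 40.9
```

>>> play_rows(steps=[0, 0, 1, 0, 0, 0, 0, 0, 0, 0, 0, 0])

```text
t: 34.28
eef_pos: [0.626, 0.2829, 0.0205]
eef_rot: [2.188, 2.254, 0.002]
ft_force: [-0.0, -0.4, -0.9]
opening: 0.0407
grip_force: 40.9
```

>>> play_rows(steps=[0, 0, 0, 0, 0, 0, 0, 0, 0, 0, 0, 0], claw=0.25)

```text
t: 34.65
eef_pos: [0.6257, 0.2828, 0.0198]
eef_rot: [2.188, 2.254, 0.0]
ft_force: [-0.5, -0.7, 0.0]
opening: 0.0638
grip_force: 0.0
```

>>> play_rows(steps=[0, 0, -40, 0, 0, 0, -50, 0, 0, 0, -60, 0, -40, -40, -40, 0, -40, -40, -40, 0], claw=0)

```text
t: 35.28
eef_pos: [0.5549, 0.2079, 0.2432]
eef_rot: [2.187, 2.255, 0.001]
ft_force: [0.1, -1.6, 1.3]
opening: 0.0856
grip_force: 0.0
```

>>> play_rows(steps=[-40, -40, 0, 0, -40, -40, 0, 0, -40, -40, 0, 0, -40, 0, 0, 0, 0, 0, 0, 0])

```text
t: 35.9
eef_pos: [0.4402, 0.0417, 0.2421]
eef_rot: [2.194, 2.247, -0.001]
ft_force: [-0.3, 1.6, 0.4]
opening: 0.0853
grip_force: 0.0
```

```bash
python3 - <<'E'
from h import *
p,d=r.capture("top"); cv2.imwrite("pics/top1.png",cv2.resize(p[145:315,150:510,::-1],None,fx=2.2,fy=2.2,interpolation=cv2.INTER_CUBIC))
P=cloud(r.calibration("top"),d); roi=np.zeros((480,640),bool); roi[140:310,150:510]=1
blob(P,roi&(P[...,2]>.019)&(P[...,2]<.11)&(d>0)); to(0,0,0)
E
```

```text
px [283. 173.] n 374 rect ctr 638 94 size 48 56 ang 14 med [636.  94.  95.] ztop 98
px [427. 178.] n 380 rect ctr 630 -277 size 55 56 ang 44 med [ 625. -272.   29.] ztop 59
px [356. 176.] n 357 rect ctr 637 -92 size 65 35 ang 88 med [636. -91.  40.] ztop 44
px [249. 182.] n 348 rect ctr 631 189 size 41 68 ang 0 med [633. 191.  34.] ztop 38
px [214. 185.] n 244 rect ctr 628 282 size 41 41 ang 61 med [626. 279.  45.] ztop 50
px [222. 245.] n 547 rect ctr 463 252 size 56 57 ang 42 med [460. 246.  89.] ztop 93
px [175. 248.] n 384 rect ctr 466 385 size 40 67 ang 5 med [465. 385.  29.] ztop 33
px [351. 285.] n 303 rect ctr 358 -62 size 63 40 ang 70 med [358. -67.  29.] ztop 32
px [263. 297.] n 381 rect ctr 333 155 size 40 66 ang 42 med [333. 156.  29.] ztop 33
t 35.95 pos [440.5  43.8 242.2] yaw 91.5 tilt 0.001 op 85.4 F [ 1.2 -0.   0.4]
  twist -0.000 shift -31.9 -441.5 242.2
```

View pics/top1.png

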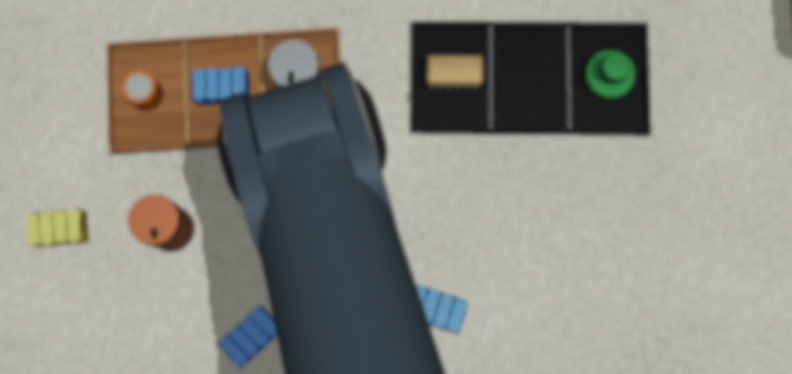

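The top view shows every item in its own section: loupe (141,90), organizer (219,85), cup (293,65), brush (455,70), massager (611,74). The yellow organizer and copper cup haven't moved.

```bash
python3 -c "
from cell import r
print(r.close_job())"
```

```text
the job is handed in; nothing more can be done
None
```

Both kits are made up and the job was handed in at about 36 s. In the last camera check all five things were within tolerance and the yellow organizer and copper cup had not moved; no verdict was returned.

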